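# Clear the docking bay and slide the hump mould home

## Robot

A 7-joint arm with a two-finger parallel gripper is mounted at the origin on the work surface. World frame = base frame: x ahead of the robot, y to its left, z up, the work surface at z = 0. Lengths are in m, angles in rad, forces in N, time in s.
With the tool pointing down it reaches from about 0.4 to 0.875 m from the base axis. Payload 19.3 kg.
Tool frame: the origin (TCP) lies at the very end of the fingers, on their centre line; the grasp point (between the pads) lies 19 mm behind it; z points along the fingers, y is the line along which they close (so a half turn about z gives the same grasp; the last joint's range is limited). The gripper opens to 85 mm and grips with 20 to 120 N. Pads are 22 mm wide; open, the fingers measure 114 mm over their backs; the gripper's body (76 mm by 85 mm) begins 54 mm behind the grasp point. The pads swing forward as they close: fully open they stand 13 mm farther back than shut.
Start: joints at [1.203, 0.521, -0.036, 1.599, 0.021, 1.021, -0.113], TCP at [0.183, -0.597, 0.231] pointing down, gripper open.
Joint ranges: [-2.91, 2.91], [-0.3, 2.13], [-1.5, 1.42], [0.17, 2.43], [-1.26, 4.41], [0.16, 1.93], [-2.52, 2.52]. Speed limits (rad/s): [1.89, 1.89, 2.39, 2.39, 3.01, 3.01, 3.01].

## Interface

Orientations are given as [roll, pitch, yaw] about the fixed x, y, z axes, in that order (R = Rz(yaw) Ry(pitch) Rx(roll)).
In Python, from workcell import observe, grab_frame, job_done gives the robot as it stands.
- The arm moves only by the tool move_arm, never from a script. Its argument "plan" is a list that holds one entry, the list of rows, each a list of 7 numbers: the shift along the tool's x, y, z each as a share of 0.02 m, from -1 to 1, then the turn, a rotation vector about the tool's x, y, z each as a share of 6 degrees, from -1 to 1, then the opening, from -1 (shut) to 1 (fully open). A call has exactly 10 rows; each row shifts and turns the commanded pose from where the row before left it, along the tool's axes as they then stand; what a row does not reach is not made up. A row lasts 1/10 s, in which the tool goes at most 50 mm and 8.59 degrees, less where a joint would pass 70% of its speed; a pose out of reach is approached as far as the arm can. A call with a number of a shift or a turn outside -1 to 1 is refused whole. A call with a gripper value outside its range is refused whole. The fingers move at their own pace and stop on an object; "grip_force" is the grip in N (left out, the last holds). Time passes only in rows, so rows that do not move let the fingers close, or fill a call up. It gives the time, the measured TCP pose, the force, the opening and the grip force at its end, in the units of the state.
- observe(): the state, without advancing time (a new reading comes with each control period).
- grab_frame(name): name is "side" or "top"; returns a dict with "color" (384x512x3 uint8, red, green, blue), "intrinsics" (3x3 intrinsics, pixels), "position" and "orientation" of the camera in the world. Camera axes: x right, y down, z forward; pixel columns grow to the right and rows downward; lengths in m; the calibration is good to about 2 mm. A picture is of the moment at which its call begins. There is no depth.
- job_done(): hands the job in; it is judged then, once.
The state is a dict: "clock": time; "qpos": joint angles; "qd": joint speeds; "joint_efforts": joint torques, N m; "position": TCP position; "tool_rot": TCP orientation; "force": force on the tool from outside, world axes, zero at the start; "moment": the same for the moment, N m; "grip_width": finger opening in m; "finger_force": force on a finger pad.
Only numpy, scipy, OpenCV 4.12 (cv2) and the standard library are available. Lean on these libraries where they do the work, as an engineer would, in place of code of your own. Each camera call takes 0.05 s, during which the arm holds its last target. There are 200 camera calls.

## Task

First clear the two jars (blue lid and yellow lid) out of the wooden bay: set each one down gently and upright on the blue tray, beside the green-lidded jar already there. Only then slide the brittle terracotta mould along the bench, pushing it gently and without lifting or squeezing it, into the bay until it sits square and fully home against the back stop. Keep every jar upright, do not let the mould knock against a jar, and leave the green-lidded jar and everything else on the bench where it is.

Things in the scene. Friction and masses are not known exactly. Their poses are not given: they have to be found in the camera images.
- mould: brittle terracotta hump mould, 0.6 kg, loose: a square base 130 x 130 mm, 40 mm high, with a low round dome (100 mm across, 20 mm high) on top. Origin: centre of its underside; x and y are square to its sides, z up. The four sides are alike. Too wide to grasp; it stands on the bench.
- bay: fixed U-shaped bay of wooden rails 28 mm high, 18 mm thick, no floor. Origin: on the bench, where the mould's centre lies when home. x points INTO the bay: back stop from x = +65 to +83 mm. Side rails: inner faces at y = +-72 mm from x = -60 to +65, then flaring out to y = +-113 at x = -112. Two jars stand in it, one near the middle, one in the mouth; which is which varies.
- glaze_tray: fixed shallow blue tray, 170 mm (its x) x 220 mm (its y) outside, walls 5 mm thick and 16 mm high, floor 5 mm thick. Origin: centre of its underside.
- jar_blue: closed round white jar with a blue lid, 58 mm diameter, 95 mm high, 0.35 kg, loose. Origin: centre of its underside, z up.
- jar_yellow: closed round white jar with a yellow lid, 62 mm diameter, 85 mm high, 0.35 kg, loose. Origin: centre of its underside, z up.
- jar_white: closed round white jar with a green lid, 56 mm diameter, 90 mm high, loose, stands on the blue tray and stays there. Origin: centre of its underside, z up.
- brush_pot: bystander: blue ceramic pot with brushes, 80 mm diameter, 95 mm high, brushes to 190 mm, which lean up to 35 mm from its axis. Origin: centre of its underside.
- amber_bottle: bystander: brown bottle with a black cap, 60 mm diameter, 150 mm high. Origin: centre of its underside.
- bowl: bystander: white bowl, 120 mm diameter, 55 mm high. Origin: centre of its underside.
- tile_stack: bystander: stack of four glaze test tiles, about 85 x 85 mm, 36 mm high. Origin: centre of its underside.
- paddle: bystander: flat wooden paddle, 12 mm thick, lying along its x: blade 60 mm wide from x = -20 to +70 mm, handle 26 mm wide to x = -90 mm. Origin: underside.

How it is judged:
By the outcome, as a careful person would: the job done as asked, in the order asked, and still so for the second after the job is handed in, with the robot touching nothing.
It also fails if it takes over 72 s, if anything falls off the work surface, if the arm or the gripper's body presses on something with over 40 N, if the wrist force passes 120 N, or if a joint passes its speed limit or range.

## Working session

There is one attempt and no reset: what is moved stays moved. The work goes in short steps, Python scripts to look and compute and a tool call to move; the robot and the scene stay as the last step left them, time stands still between calls to the robot, and variables do not carry over. Pictures are saved under pics/ and viewed, at most 10 in all, crops included, and the job is handed in when it is done.

Besides the shell and the picture viewer there is one more tool, called after ">>>" as name(argument=value, ...) on one line, values as JSON. move_arm: Moves the arm, as the interface text tells. Shift numbers are shares of 0.02 m and turn numbers shares of 6 degrees, none past 1 either way. Its arguments: {"type":"object","properties":{"plan":{"type":"array"},"grip_force":{"type":"number"}},"required":["plan"]}

```bash
mkdir -p pics; ls; python3 - <<'E'
from workcell import *
import cv2,numpy as np,pickle
s=observe();print(s)
for n in("top","side"):
    f=grab_frame(n);cv2.imwrite(f"pics/{n}0.png",cv2.resize(f["color"][:,:,::-1],(800,600),interpolation=cv2.INTER_CUBIC) );pickle.dump(f,open(f"{n}0.pkl","wb"))
    print(n,f["intrinsics"],f["position"],f["orientation"])
E
```

```text
pics
{'clock': 0.0, 'qpos': array([ 1.2027872 ,  0.52202255, -0.03631879,  1.59998901,  0.02120978,
        1.02109162, -0.11283043]), 'qd': array([ 5.41148137e-04, -1.91924140e-03, -3.64488519e-05,  4.69296601e-04,
       -1.36901200e-03, -7.08469068e-04,  3.27726323e-04]), 'joint_efforts': array([ 1.08630851e-03, -9.27076721e+01,  1.98008515e+00, -3.69918001e+01,
        1.77469582e-02,  8.45002098e-03, -8.44986289e-05]), 'position': array([ 0.18325333, -0.5971879 ,  0.23072731]), 'tool_rot': array([-3.14047118e+00,  9.23335528e-05,  2.97766081e-01]), 'force': array([0.25170092, 0.55758112, 0.38716521]), 'moment': array([ 0.00942996, -0.00737816, -0.01136496]), 'finger_force': 0.0, 'grip_width': 0.08532083910181366}
top [[459.67297553   0.         254.07419537]
 [  0.         459.67297553 191.49255035]
 [  0.           0.           1.        ]] [0.36160447 0.03915507 1.28435128] [-2.98802251  0.01759085 -1.58228877]
side [[362.74476012   0.         261.89591328]
 [  0.         362.74476012 198.38310816]
 [  0.           0.           1.        ]] [0.13957836 0.72443515 0.67789634] [-2.24489278  0.02031805 -2.64567288]
```

View pics/top0.png

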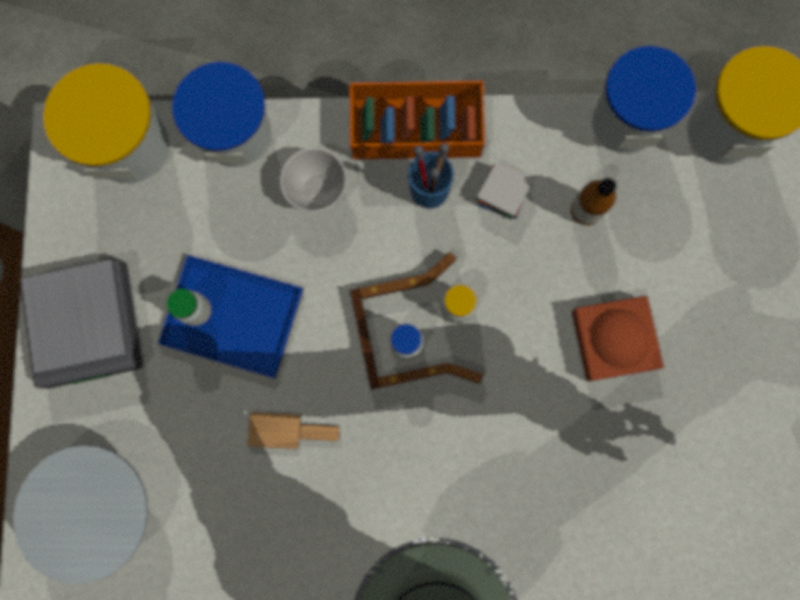

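View pics/side0.png

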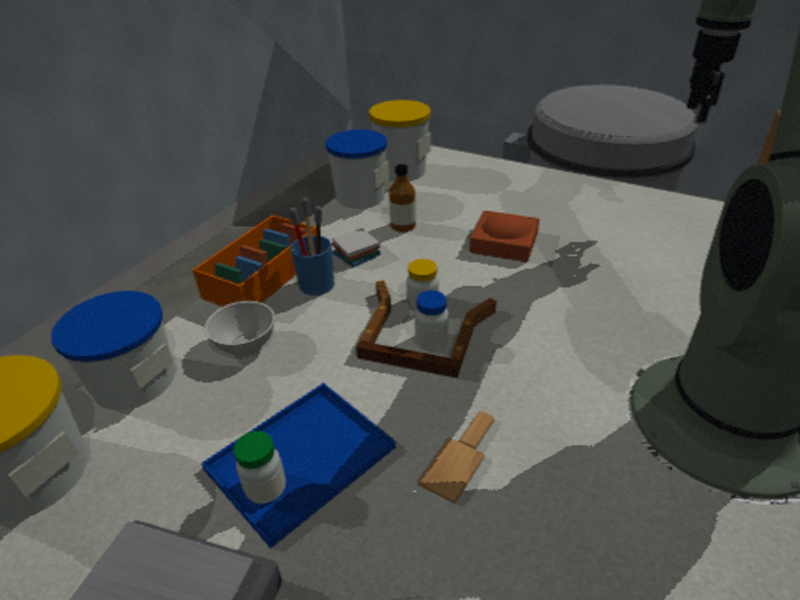

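The top view shows the blue lid at (407,340), yellow at (459,300), green at (183,304), the mould at (618,338), the bay with its back at x≈362 and its mouth facing right, and the tray centred at about (231,316). Next I'll fit the outlines in both cameras.

```bash
cat > h.py <<'E'
import cv2,numpy as np,pickle
from scipy.optimize import minimize
from scipy.spatial.transform import Rotation as R
S=4
def load(t): return {n:pickle.load(open(f"{n}{t}.pkl","rb")) for n in("top","side")}
def proj(f,P):
    q=(np.asarray(P)-f["position"])@R.from_euler("xyz",f["orientation"]).as_matrix()
    q=q@f["intrinsics"].T; return q[:,:2]/q[:,2:]
def unproj(f,uv,z):
    d=R.from_euler("xyz",f["orientation"]).as_matrix()@np.linalg.inv(f["intrinsics"])@[*uv,1]
    return f["position"]+d*(z-f["position"][2])/d[2]
def prism(poly,z0,z1): return np.array([[x,y,z] for z in(z0,z1) for x,y in poly])
def box(x0,x1,y0,y1,z0,z1): return prism([(x0,y0),(x1,y0),(x1,y1),(x0,y1)],z0,z1)
def cyl(r,z0,z1,n=40):
    a=np.linspace(0,2*np.pi,n); return prism(np.c_[np.cos(a),np.sin(a)]*r,z0,z1)
n=np.array([52,41.])/np.hypot(52,41)  # along flare (out in -x,+y)
t=18e-3; o=np.array([n[1],n[0]])*t
def side(s):
    fl=[(-.060,.072),(-.112,.113),(-.112+o[0],.113+o[1]),(-.060+o[0]*.4,.09)]
    st=[(-.060,.072),(.065,.072),(.065,.09),(-.060,.09)]
    return [prism([(x,s*y) for x,y in p],0,.028) for p in(fl,st)]
M={"mould":[box(-.065,.065,-.065,.065,0,.04),cyl(.05,.04,.045),cyl(.03,.04,.058)],
 "bay":[box(.065,.083,-.09,.09,0,.028)]+side(1)+side(-1),
 "tray":[box(-.085,.085,-.11,.11,0,.016)],
 "jar_blue":[cyl(.029,.0,.095)],"jar_yellow":[cyl(.031,0,.085)]}
def tf(P,p): 
    c,s=np.cos(p[2]),np.sin(p[2]); return np.c_[P[:,0]*c-P[:,1]*s+p[0],P[:,0]*s+P[:,1]*c+p[1],P[:,2]]
def draw(f,parts,p,shape):
    m=np.zeros(shape,np.uint8)
    for P in parts:
        h=cv2.convexHull(((proj(f,tf(P,p))+.5)*S*16-8).astype(np.int32)); cv2.fillConvexPoly(m,h,255,cv2.LINE_8,4)
    return m
def hsv(f):
    im=cv2.resize(f["color"],None,fx=S,fy=S,interpolation=cv2.INTER_CUBIC); return cv2.cvtColor(im,cv2.COLOR_RGB2HSV)
def mask(H,lo,hi): return cv2.inRange(H,np.array(lo),np.array(hi))
def fit(fs,masks,parts,p0,ig=None):
    roi={k:cv2.dilate(draw(fs[k],parts,p0,m.shape),np.ones((60,60))) for k,m in masks.items()}
    def c(p):
        e=0
        for k,m in masks.items():
            x=(draw(fs[k],parts,p,m.shape)^m)&roi[k]
            if ig is not None: x=x&~ig[k]
            e+=cv2.countNonZero(x)
        return e
    b=None
    for r in range(3):
        p=p0 if b is None else b.x
        b=minimize(c,p,method="Nelder-Mead",options=dict(initial_simplex=np.array([p]+[p+d for d in np.diag([.01,.01,.06])/(1+r)])))
    return b.x,b.fun,roi
COL={"mould":([0,120,40],[11,255,255]),"bay":([3,110,20],[22,255,200]),"tray":([105,150,20],[130,255,255])}
E
cat > m.py <<'E'
from h import *
import sys
fs=load("0"); T=fs["top"]
H={k:hsv(f) for k,f in fs.items()}
def lid(lo,hi,z,c):
    m=mask(H["top"],lo,hi); k,l,st,ce=cv2.connectedComponentsWithStats(m)
    i=1+np.argmin([np.hypot(*(ce[j]/S*1.5625-c))+1e3*(st[j][4]<500) for j in range(1,k)])
    return unproj(T,(ce[i]+.5)/S-.5,z)[:2],st[i][4]
print("blue",lid([100,140,60],[130,255,255],.095,(407,340)))
print("yellow",lid([18,140,60],[32,255,255],.085,(459,300)))
print("green",lid([45,120,30],[85,255,255],.09,(183,304)))
def g(a,b,z): # pose guess
    return unproj(T,np.array(a)/1.5625,z)
c=g((618,338),0,.04)
p={"mould":[*c[:2],0],"bay":None,"tray":None}
b=g((362,338),0,.028);mo=g((467,317),0,.028);yaw=np.arctan2(*(b-mo)[[1,0]]);p["bay"]=[*(b-.074*np.array([np.cos(yaw),np.sin(yaw),0]))[:2],yaw]
c=g((231,316),0,.016);e=g((186,255),0,.016)-g((159,345),0,.016);p["tray"]=[*c[:2],np.arctan2(e[1],e[0])]
for k in p:
    ms={n:mask(H[n],*COL[k]) for n in fs}
    ig={n:np.zeros(ms[n].shape,np.uint8) for n in fs}
    js={"bay":[("jar_blue",lid([100,140,60],[130,255,255],.095,(407,340))[0]),("jar_yellow",lid([18,140,60],[32,255,255],.085,(459,300))[0])],"tray":[("jar_blue",lid([45,120,30],[85,255,255],.09,(183,304))[0])],"mould":[]}[k]
    for n in fs:
        for nm,xy in js: ig[n]|=cv2.dilate(draw(fs[n],M[nm],[*xy,0],ig[n].shape),np.ones((9,9)))
    for cams in(("top",),("side",),("top","side")):
        x,e,_=fit(fs,{n:ms[n] for n in cams},M[k],np.array(p[k]),ig); print(k,cams,x.round(4),e)
    for n in fs:
        im=cv2.cvtColor(H[n],cv2.COLOR_HSV2BGR); d=draw(fs[n],M[k],x,ig[n].shape)
        H.setdefault("o"+n,im); cs,_=cv2.findContours(d,0,1); cv2.drawContours(H["o"+n],cs,-1,(0,255,0),2)
        cs,_=cv2.findContours(ms[n],0,1); cv2.drawContours(H["o"+n],cs,-1,(255,0,255),1)
cv2.imwrite("pics/fit0.png",np.vstack([cv2.resize(H["otop"][550:1050,350:1750],(800,286)),cv2.resize(H["oside"][480:1400,480:1450],(316,300))] if 0 else [cv2.resize(H["otop"][550:1050,350:1750],(800,286)),cv2.resize(H["oside"][500:1400,450:1450],(800,314))]))
E
python3 m.py
```

```text
blue (array([0.47957266, 0.04528177]), np.int32(4182))
yellow (array([ 0.54477241, -0.04695326]), np.int32(5046))
green (array([0.54614835, 0.42390728]), np.int32(4154))
mould ('top',) [ 0.4847 -0.3279  0.1562] 3732.0
mould ('side',) [ 0.4843 -0.3301  0.2003] 1627.0
mould ('top', 'side') [ 0.4837 -0.3275  0.1932] 5459.0
bay ('top',) [0.5059 0.0431 1.7737] 7094.0
bay ('side',) [0.5043 0.0408 1.7815] 5093.0
bay ('top', 'side') [0.5043 0.0418 1.7817] 12241.0
tray ('top',) [ 0.535   0.3628 -0.2863] 4167.0
tray ('side',) [ 0.5336  0.3571 -0.2935] 2825.0
tray ('top', 'side') [ 0.5338  0.3583 -0.2908] 7831.0
```

View pics/fit0.png

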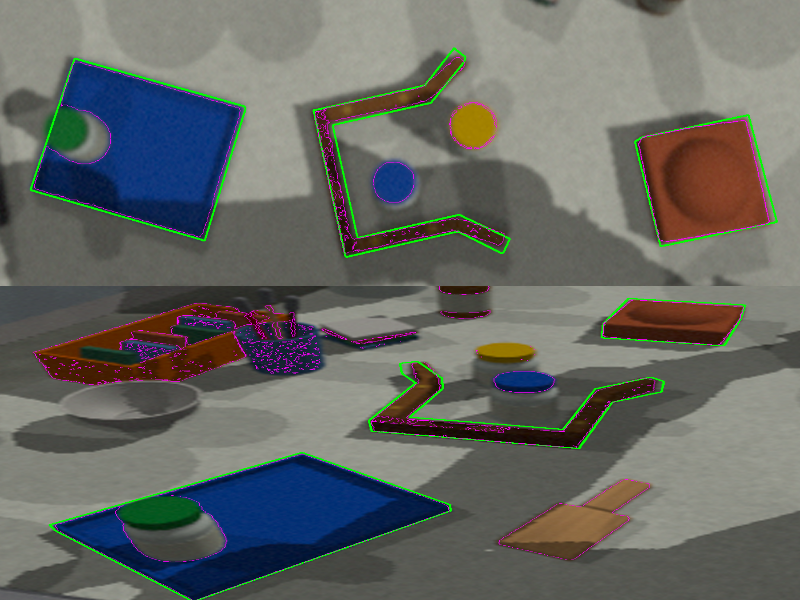

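The outlines fit well: the bay is at about (0.505, 0.042, yaw 1.78) and the mould at (0.484, -0.328, yaw 0.19). The yellow jar comes out first.

>>> move_arm(plan=[[[0.7, -0.7, 0, 0, 0, 0.93, 1], [0.7, -0.7, 0, 0, 0, 0.93, 1], [0.7, -0.7, 0, 0, 0, 0.93, 1], [0.7, -0.7, 0, 0, 0, 0.93, 1], [0.7, -0.7, 0, 0, 0, 0.93, 1], [0.7, -0.7, 0, 0, 0, 0.93, 1], [0.25, -1, 0, 0, 0, 0, 1], [0.25, -1, 0, 0, 0, 0, 1], [0.25, -1, 0, 0, 0, 0, 1], [0.25, -1, 0, 0, 0, 0, 1]]], grip_force=30)

```text
clock: 1.1
position: [0.3037, -0.4383, 0.2311]
tool_rot: [-3.141, 0.0, -0.287]
force: [1.0, -0.1, -0.2]
grip_width: 0.0852
finger_force: 0.0
```

```bash
cat > go.py <<'E'
# go.py x y z yaw : remaining shift in tool units (rows of 20mm / 6deg)
import sys,numpy as np
from scipy.spatial.transform import Rotation as R
from workcell import observe
s=observe(); p=np.array(s["position"]); r=R.from_euler("xyz",s["tool_rot"])
print("t",round(s["clock"],2),"pos",p.round(4),"rot",np.round(s["tool_rot"],4),"F",np.round(s["force"],1),"w",round(s["grip_width"],4),"ff",round(s["finger_force"],1))
a=list(map(float,sys.argv[1:]))
if a:
    t=R.from_euler("xyz",[np.pi,0,a[3]])
    print("shift now-axes",(r.inv().apply(np.array(a[:3])-p)/.02).round(2),"target-axes",(t.inv().apply(np.array(a[:3])-p)/.02).round(2),"turn",((r.inv()*t).as_rotvec()/np.radians(6)).round(2))
E
python3 go.py .545 -.047 .043 -.29
```

```text
t 1.1 pos [ 0.3037 -0.4383  0.2311] rot [-3.1413e+00  4.0000e-04 -2.8650e-01] F [ 1.  -0.1 -0.2] w 0.0852 ff 0.0
shift now-axes [  6.05 -22.17   9.41] target-axes [  5.97 -22.2    9.4 ] turn [-0.    0.    0.03]
```

>>> move_arm(plan=[[[0.3, -1, 0, 0, 0, 0, 1], [0.3, -1, 0, 0, 0, 0, 1], [0.3, -1, 0, 0, 0, 0, 1], [0.3, -1, 0, 0, 0, 0, 1], [0.3, -1, 0, 0, 0, 0, 1], [0.3, -1, 0, 0, 0, 0, 1], [0.3, -1, 0, 0, 0, 0, 1], [0.3, -1, 0, 0, 0, 0, 1], [0.3, -1, 0, 0, 0, 0, 1], [0.3, -1, 0, 0, 0, 0, 1]]])

```text
clock: 2.1
position: [0.4177, -0.2634, 0.2312]
tool_rot: [-3.142, 0.0, -0.286]
force: [0.6, 0.7, 0.4]
grip_width: 0.0854
finger_force: 0.0
```

>>> move_arm(plan=[[[0.3, -1, 0.4, 0, 0, 0, 1], [0.3, -1, 0.4, 0, 0, 0, 1], [0.3, -1, 0.4, 0, 0, 0, 1], [0.3, -1, 0.4, 0, 0, 0, 1], [0.3, -1, 0.4, 0, 0, 0, 1], [0.3, -1, 0.4, 0, 0, 0, 1], [0.3, -1, 0.4, 0, 0, 0, 1], [0.3, -1, 0.4, 0, 0, 0, 1], [0.3, -1, 0.4, 0, 0, 0, 1], [0.3, -1, 0.4, 0, 0, 0, 1]]])

```text
clock: 3.1
position: [0.5318, -0.0887, 0.1508]
tool_rot: [3.142, 0.0, -0.287]
force: [1.2, -0.7, 0.5]
grip_width: 0.0854
finger_force: 0.0
```

```bash
python3 go.py .545 -.047 .043 -.29
```

```text
t 3.1 pos [ 0.5318 -0.0887  0.1508] rot [ 3.1415e+00  5.0000e-04 -2.8660e-01] F [ 1.2 -0.7  0.5] w 0.0854 ff 0.0
shift now-axes [ 0.05 -2.19  5.39] target-axes [ 0.04 -2.19  5.39] turn [0.   0.   0.03]
```

>>> move_arm(plan=[[[0, -0.8, 0, 0, 0, 0, 1], [0, -0.4, 0, 0, 0, 0, 1], [0, 0, 0.5, 0, 0, 0, 1], [0, 0, 0.5, 0, 0, 0, 1], [0, 0, 0, 0, 0, 0, 1], [0, 0, 0, 0, 0, 0, 1], [0, 0, 0, 0, 0, 0, 1], [0, 0, 0, 0, 0, 0, 1], [0, 0, 0, 0, 0, 0, 1], [0, 0, 0, 0, 0, 0, 1]]])

```text
clock: 4.1
position: [0.5384, -0.0665, 0.1314]
tool_rot: [-3.142, -0.0, -0.287]
force: [-0.1, 0.2, -0.6]
grip_width: 0.0855
finger_force: 0.0
```

```bash
python3 go.py .545 -.047 .043 -.29
```

```text
t 4.1 pos [ 0.5384 -0.0665  0.1314] rot [-3.1415e+00 -3.0000e-04 -2.8670e-01] F [-0.1  0.2 -0.6] w 0.0855 ff 0.0
shift now-axes [ 0.04 -1.03  4.42] target-axes [ 0.04 -1.03  4.42] turn [-0.   -0.    0.03]
```

>>> move_arm(plan=[[[0, -0.5, 0, 0, 0, 0, 1], [0, -0.5, 0, 0, 0, 0, 1], [0, 0, 0.8, 0, 0, 0, 1], [0, 0, 0.8, 0, 0, 0, 1], [0, 0, 0.8, 0, 0, 0, 1], [0, 0, 0.8, 0, 0, 0, 1], [0, 0, 0.8, 0, 0, 0, 1], [0, 0, 0.4, 0, 0, 0, 1], [0, 0, 0, 0, 0, 0, 1], [0, 0, 0, 0, 0, 0, 0.5]]])

```text
clock: 5.1
position: [0.5443, -0.0468, 0.0437]
tool_rot: [-3.141, -0.0, -0.286]
force: [-0.6, -0.3, 0.3]
grip_width: 0.0734
finger_force: 0.0
```

>>> move_arm(plan=[[[0, 0, 0, 0, 0, 0, 0.3], [0, 0, 0, 0, 0, 0, 0.1], [0, 0, 0, 0, 0, 0, -0.1], [0, 0, 0, 0, 0, 0, -0.5], [0, 0, 0, 0, 0, 0, -0.5], [0, 0, 0, 0, 0, 0, -0.5], [0, 0, 0, 0, 0, 0, -0.5], [0, 0, 0, 0, 0, 0, -0.5], [0, 0, -0.1, 0, 0, 0, -0.5], [0, 0, -0.3, 0, 0, 0, -0.5]]])

```text
clock: 6.1
position: [0.5438, -0.0472, 0.0515]
tool_rot: [3.142, 0.0, -0.287]
force: [0.4, -0.2, -3.8]
grip_width: 0.0597
finger_force: 33.3
```

```bash
python3 go.py .4827 .3206 .150 -.29;python3 - <<'E'
from workcell import *
import cv2,pickle
f=grab_frame("side");cv2.imwrite("pics/s1.png",f["color"][120:300,150:450,::-1])
E
```

```text
t 6.1 pos [ 0.5438 -0.0472  0.0515] rot [ 3.1415e+00  4.0000e-04 -2.8660e-01] F [ 0.4 -0.2 -3.8] w 0.0597 ff 33.3
shift now-axes [ -8.13 -16.78  -4.92] target-axes [ -8.19 -16.75  -4.92] turn [0.   0.   0.03]
```

View pics/s1.png

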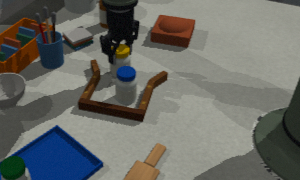

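Yellow jar held (width 0.060, weight registering at the wrist). Lifting it over the blue jar to the tray.

>>> move_arm(plan=[[[0, 0, -0.5, 0, 0, 0, -0.5], [0, 0, -0.8, 0, 0, 0, -0.5], [0, 0, -0.8, 0, 0, 0, -0.5], [0, 0, -0.8, 0, 0, 0, -0.5], [0, 0, -0.8, 0, 0, 0, -0.5], [0, 0, -0.8, 0, 0, 0, -0.5], [0, 0, -0.8, 0, 0, 0, -0.5], [0, 0, -0.5, 0, 0, 0, -0.5], [-0.1, -0.3, 0, 0, 0, 0, -0.5], [-0.3, -0.6, 0, 0, 0, 0, -0.5]]])

```text
clock: 7.15
position: [0.5413, -0.0277, 0.1671]
tool_rot: [3.141, -0.0, -0.288]
force: [0.3, 1.0, -4.7]
grip_width: 0.0593
finger_force: 33.8
```

>>> move_arm(plan=[[[-0.45, -0.9, 0, 0, 0, 0, -0.5], [-0.45, -0.9, 0, 0, 0, 0, -0.5], [-0.45, -0.9, 0, 0, 0, 0, -0.5], [-0.45, -0.9, 0, 0, 0, 0, -0.5], [-0.45, -0.9, 0, 0, 0, 0, -0.5], [-0.45, -0.9, 0, 0, 0, 0, -0.5], [-0.45, -0.9, 0, 0, 0, 0, -0.5], [-0.45, -0.9, 0, 0, 0, 0, -0.5], [-0.45, -0.9, 0, 0, 0, 0, -0.5], [-0.45, -0.9, 0, 0, 0, 0, -0.5]]])

```text
clock: 8.15
position: [0.5047, 0.1722, 0.1664]
tool_rot: [3.141, 0.001, -0.286]
force: [0.5, -0.5, -3.2]
grip_width: 0.0591
finger_force: 33.8
```

>>> move_arm(plan=[[[-0.45, -0.9, 0, 0, 0, 0, -0.5], [-0.45, -0.9, 0, 0, 0, 0, -0.5], [-0.45, -0.9, 0.3, 0, 0, 0, -0.5], [-0.45, -0.9, 0.6, 0, 0, 0, -0.5], [-0.45, -0.9, 0.6, 0, 0, 0, -0.5], [-0.45, -0.9, 0.6, 0, 0, 0, -0.5], [-0.2, -0.5, 0.6, 0, 0, 0, -0.5], [-0.1, -0.3, 0.3, 0, 0, 0, -0.5], [0, 0, 0, 0, 0, 0, -0.5], [0, 0, 0, 0, 0, 0, -0.5]]])

```text
clock: 9.15
position: [0.4837, 0.3056, 0.1074]
tool_rot: [3.141, -0.0, -0.287]
force: [-0.1, -0.4, -3.6]
grip_width: 0.0595
finger_force: 33.8
```

```bash
python3 go.py .4827 .3206 .049 -.29
```

```text
t 9.15 pos [0.4837 0.3056 0.1074] rot [ 3.1412e+00 -1.0000e-04 -2.8730e-01] F [-0.1 -0.4 -3.6] w 0.0595 ff 33.8
shift now-axes [-0.26 -0.71  2.92] target-axes [-0.26 -0.7   2.92] turn [ 0.   -0.    0.03]
```

>>> move_arm(plan=[[[-0.1, -0.35, 0, 0, 0, 0, -0.5], [-0.15, -0.35, 0.2, 0, 0, 0, -0.5], [0, 0, 0.5, 0, 0, 0, -0.5], [0, 0, 0.6, 0, 0, 0, -0.5], [0, 0, 0.6, 0, 0, 0, -0.5], [0, 0, 0.4, 0, 0, 0, -0.5], [0, 0, 0.2, 0, 0, 0, -0.5], [0, 0, 0.1, 0, 0, 0, -0.5], [0, 0, 0.1, 0, 0, 0, -0.5], [0, 0, 0.1, 0, 0, 0, -0.5]]])

```text
clock: 10.15
position: [0.4828, 0.3213, 0.0515]
tool_rot: [-3.141, -0.0, -0.287]
force: [-0.7, -0.5, -3.6]
grip_width: 0.0595
finger_force: 33.8
```

```bash
python3 go.py .4827 .3206 .0487 -.29
```

```text
t 10.15 pos [0.4828 0.3213 0.0515] rot [-3.1411e+00 -3.0000e-04 -2.8670e-01] F [-0.7 -0.5 -3.6] w 0.0595 ff 33.8
shift now-axes [0.   0.03 0.14] target-axes [0.   0.03 0.14] turn [-0.   -0.    0.03]
```

>>> move_arm(plan=[[[0, 0, 0.04, 0, 0, 0, -0.5], [0, 0, 0.04, 0, 0, 0, -0.5], [0, 0, 0.04, 0, 0, 0, -0.5], [0, 0, 0.03, 0, 0, 0, -0.5], [0, 0, 0, 0, 0, 0, -0.5], [0, 0, 0, 0, 0, 0, -0.5], [0, 0, 0, 0, 0, 0, -0.5], [0, 0, 0, 0, 0, 0, -0.5], [0, 0, 0, 0, 0, 0, -0.5], [0, 0, 0, 0, 0, 0, -0.5]]])

```text
clock: 11.15
position: [0.4827, 0.3213, 0.0493]
tool_rot: [-3.141, -0.0, -0.287]
force: [-6.4, -2.3, 16.9]
grip_width: 0.0592
finger_force: 36.0
```

>>> move_arm(plan=[[[0, 0, -0.05, 0, 0, 0, -0.3], [0, 0, 0, 0, 0, 0, 0], [0, 0, 0, 0, 0, 0, 0.5], [0, 0, 0, 0, 0, 0, 1], [0, 0, 0, 0, 0, 0, 1], [0, 0, -0.4, 0, 0, 0, 1], [0, 0, -0.8, 0, 0, 0, 1], [0, 0, -1, 0, 0, 0, 1], [0, 0, -1, 0, 0, 0, 1], [0, 0, -1, 0, 0, 0, 1]]])

```text
clock: 12.15
position: [0.4827, 0.3211, 0.1347]
tool_rot: [-3.141, -0.0, -0.287]
force: [0.4, 0.5, 0.5]
grip_width: 0.0858
finger_force: 0.0
```

```bash
python3 go.py .4796 .0453 .05 -.29; python3 - <<'E'
from workcell import *
from h import *
f=grab_frame("top");pickle.dump(f,open("top1.pkl","wb"));H=hsv(f)
m=mask(H,[18,140,60],[32,255,255]);k,l,st,ce=cv2.connectedComponentsWithStats(m)
for i in range(1,k):
    if 3000<st[i][4]<8000: print(unproj(f,(ce[i]+.5)/S-.5,.09),st[i][4])
cv2.imwrite("pics/t1.png",f["color"][120:280,60:360,::-1])
E
```

```text
t 12.15 pos [0.4827 0.3211 0.1347] rot [-3.1412e+00 -2.0000e-04 -2.8660e-01] F [0.4 0.5 0.5] w 0.0858 ff 0.0
shift now-axes [ 3.75 13.27  4.23] target-axes [ 3.8  13.26  4.24] turn [-0.   -0.    0.03]
```

View pics/t1.png

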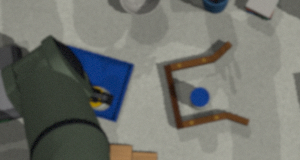

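The yellow jar stands on the tray under the gripper. Now the blue one.

>>> move_arm(plan=[[[0.1, 0.3, -0.5, 0, 0, 0, 1], [0.28, 1, -0.5, 0, 0, 0, 1], [0.28, 1, 0, 0, 0, 0, 1], [0.28, 1, 0, 0, 0, 0, 1], [0.28, 1, 0, 0, 0, 0, 1], [0.28, 1, 0, 0, 0, 0, 1], [0.28, 1, 0, 0, 0, 0, 1], [0.28, 1, 0, 0, 0, 0, 1], [0.28, 1, 0, 0, 0, 0, 1], [0.28, 1, 0, 0, 0, 0, 1]]])

```text
clock: 13.2
position: [0.4796, 0.1251, 0.153]
tool_rot: [3.141, 0.001, -0.288]
force: [-0.1, -0.7, -0.6]
grip_width: 0.0854
finger_force: 0.0
```

>>> move_arm(plan=[[[0.28, 1, 0, 0, 0, 0, 1], [0.28, 1, 0, 0, 0, 0, 1], [0.28, 1, 0.2, 0, 0, 0, 1], [0.28, 0.7, 0.3, 0, 0, 0, 1], [0, 0.3, 0.3, 0, 0, 0, 1], [0, 0, 0.2, 0, 0, 0, 1], [0, 0, 0, 0, 0, 0, 1], [0, 0, 0, 0, 0, 0, 1], [0, 0, 0, 0, 0, 0, 1], [0, 0, 0, 0, 0, 0, 1]]])

```text
clock: 14.2
position: [0.4793, 0.0453, 0.1335]
tool_rot: [-3.141, -0.0, -0.286]
force: [0.0, -0.5, -0.5]
grip_width: 0.0855
finger_force: 0.0
```

```bash
python3 go.py .4796 .0453 .05 -.29
```

```text
t 14.2 pos [0.4793 0.0453 0.1335] rot [-3.1414e+00 -2.0000e-04 -2.8580e-01] F [ 0.  -0.5 -0.5] w 0.0855 ff 0.0
shift now-axes [ 0.01 -0.    4.17] target-axes [ 0.02 -0.01  4.17] turn [-0.   -0.    0.04]
```

>>> move_arm(plan=[[[0, 0, 0.5, 0, 0, 0, 1], [0, 0, 0.8, 0, 0, 0, 1], [0, 0, 0.8, 0, 0, 0, 1], [0, 0, 0.8, 0, 0, 0, 1], [0, 0, 0.8, 0, 0, 0, 1], [0, 0, 0.4, 0, 0, 0, 1], [0, 0, 0.1, 0, 0, 0, 1], [0, 0, 0, 0, 0, 0, 0.5], [0, 0, 0, 0, 0, 0, 0.3], [0, 0, 0, 0, 0, 0, 0.1]]])

```text
clock: 15.2
position: [0.4796, 0.0448, 0.0501]
tool_rot: [-3.141, -0.001, -0.287]
force: [-0.4, -1.5, 3.6]
grip_width: 0.0563
finger_force: 31.1
```

>>> move_arm(plan=[[[0, 0, 0, 0, 0, 0, -0.1], [0, 0, 0, 0, 0, 0, -0.5], [0, 0, 0, 0, 0, 0, -0.5], [0, 0, 0, 0, 0, 0, -0.5], [0, 0, 0, 0, 0, 0, -0.5], [0, 0, -0.1, 0, 0, 0, -0.5], [0, 0, -0.3, 0, 0, 0, -0.5], [0, 0, -0.6, 0, 0, 0, -0.5], [0, 0, -0.8, 0, 0, 0, -0.5], [0, 0, -0.8, 0, 0, 0, -0.5]]])

```text
clock: 16.2
position: [0.4791, 0.0449, 0.1027]
tool_rot: [-3.141, -0.0, -0.287]
force: [-0.4, 0.3, -2.5]
grip_width: 0.056
finger_force: 32.9
```

```bash
python3 go.py .5555 .2987 .055 -.29
```

```text
t 16.2 pos [0.4791 0.0449 0.1027] rot [-3.1415e+00 -2.0000e-04 -2.8660e-01] F [-0.4  0.3 -2.5] w 0.056 ff 32.9
shift now-axes [  0.07 -13.25   2.39] target-axes [  0.03 -13.25   2.38] turn [-0.   -0.    0.03]
```

>>> move_arm(plan=[[[0, 0, -0.8, 0, 0, 0, -0.5], [0, -0.2, -0.8, 0, 0, 0, -0.5], [0, -0.5, -0.6, 0, 0, 0, -0.5], [0, -0.8, -0.2, 0, 0, 0, -0.5], [0, -1, 0, 0, 0, 0, -0.5], [0, -1, 0, 0, 0, 0, -0.5], [0, -1, 0, 0, 0, 0, -0.5], [0, -1, 0, 0, 0, 0, -0.5], [0, -1, 0, 0, 0, 0, -0.5], [0, -1, 0, 0, 0, 0, -0.5]]])

```text
clock: 17.2
position: [0.5217, 0.1904, 0.1493]
tool_rot: [3.142, 0.0, -0.286]
force: [0.5, 0.3, -3.8]
grip_width: 0.0559
finger_force: 32.9
```

>>> move_arm(plan=[[[0, -1, 0, 0, 0, 0, -0.5], [0, -1, 0, 0, 0, 0, -0.5], [0, -1, 0, 0, 0, 0, -0.5], [0, -1, 0, 0, 0, 0, -0.5], [0, -0.8, 0, 0, 0, 0, -0.5], [0, -0.5, 0.3, 0, 0, 0, -0.5], [0, -0.2, 0.6, 0, 0, 0, -0.5], [0, 0, 0.6, 0, 0, 0, -0.5], [0, 0, 0.3, 0, 0, 0, -0.5], [0, 0, 0, 0, 0, 0, -0.5]]])

```text
clock: 18.2
position: [0.5521, 0.2931, 0.112]
tool_rot: [3.14, 0.001, -0.287]
force: [-0.1, -0.5, -2.5]
grip_width: 0.0562
finger_force: 32.8
```

```bash
python3 go.py .5555 .2987 .055 -.29
```

```text
t 18.2 pos [0.5521 0.2931 0.112 ] rot [ 3.1397e+00  1.3000e-03 -2.8740e-01] F [-0.1 -0.5 -2.5] w 0.0562 ff 32.8
shift now-axes [ 0.09 -0.32  2.85] target-axes [ 0.08 -0.32  2.85] turn [0.02 0.01 0.03]
```

>>> move_arm(plan=[[[0.1, -0.3, 0.2, 0, 0, 0, -0.5], [0, 0, 0.6, 0, 0, 0, -0.5], [0, 0, 0.7, 0, 0, 0, -0.5], [0, 0, 0.6, 0, 0, 0, -0.5], [0, 0, 0.3, 0, 0, 0, -0.5], [0, 0, 0.2, 0, 0, 0, -0.5], [0, 0, 0.1, 0, 0, 0, -0.5], [0, 0, 0.04, 0, 0, 0, -0.5], [0, 0, 0.03, 0, 0, 0, -0.5], [0, 0, 0, 0, 0, 0, -0.5]]])

```text
clock: 19.2
position: [0.5564, 0.2995, 0.0582]
tool_rot: [-3.141, -0.0, -0.287]
force: [-0.3, -0.4, -2.9]
grip_width: 0.0561
finger_force: 32.8
```

>>> move_arm(plan=[[[0, 0, 0.04, 0, 0, 0, -0.5], [0, 0, 0.04, 0, 0, 0, -0.5], [0, 0, 0.03, 0, 0, 0, -0.5], [0, 0, 0.02, 0, 0, 0, -0.5], [0, 0, 0, 0, 0, 0, -0.5], [0, 0, 0, 0, 0, 0, -0.5], [0, 0, 0, 0, 0, 0, -0.5], [0, 0, 0, 0, 0, 0, -0.5], [0, 0, 0, 0, 0, 0, -0.5], [0, 0, 0, 0, 0, 0, -0.5]]])

```text
clock: 20.2
position: [0.5563, 0.2995, 0.0553]
tool_rot: [-3.142, 0.0, -0.287]
force: [0.7, 0.3, -3.0]
grip_width: 0.0566
finger_force: 32.9
```

>>> move_arm(plan=[[[0, 0, 0.03, 0, 0, 0, -0.5], [0, 0, 0.02, 0, 0, 0, -0.5], [0, 0, 0, 0, 0, 0, -0.5], [0, 0, 0, 0, 0, 0, -0.5], [0, 0, 0, 0, 0, 0, -0.5], [0, 0, 0, 0, 0, 0, -0.5], [0, 0, 0, 0, 0, 0, -0.5], [0, 0, 0, 0, 0, 0, -0.5], [0, 0, 0, 0, 0, 0, -0.5], [0, 0, 0, 0, 0, 0, -0.5]]])

```text
clock: 21.2
position: [0.5566, 0.2994, 0.0551]
tool_rot: [-3.141, -0.001, -0.287]
force: [-3.7, -2.6, 9.2]
grip_width: 0.0562
finger_force: 34.1
```

>>> move_arm(plan=[[[0, 0, -0.03, 0, 0, 0, -0.3], [0, 0, 0, 0, 0, 0, 0], [0, 0, 0, 0, 0, 0, 0.5], [0, 0, 0, 0, 0, 0, 1], [0, 0, 0, 0, 0, 0, 1], [0, 0, -0.4, 0, 0, 0, 1], [0, 0, -0.8, 0, 0, 0, 1], [0, 0, -1, 0, 0, 0, 1], [0, 0, -1, 0, 0, 0, 1], [0, 0, -1, 0, 0, 0, 1]]])

```text
clock: 22.2
position: [0.5565, 0.2996, 0.1412]
tool_rot: [-3.141, -0.001, -0.287]
force: [0.5, -0.6, -0.9]
grip_width: 0.0853
finger_force: 0.0
```

```bash
python3 - <<'E'
from h import *
f=load("0")
for c,z,k in [((606,187),.15,"top"),((401,170),.15,"side"),((503,190),.036,"top"),((445,150),.19,"top"),((415,150),.19,"top")]: print(k,c,unproj(f[k],np.array(c)/1.5625,z).round(3))
b=np.array([.505,.042]);y=1.78;u=np.array([np.cos(y),np.sin(y)]);v=np.array([-u[1],u[0]])
for m in([.4837,-.3275],[.4847,-.3285]): d=np.array(m)-b; print("mould in bay",d@u,d@v)
E
python3 go.py .41 -.343 .15 .2
```

```text
top (606, 187) [ 0.718 -0.286  0.15 ]
side (401, 170) [ 0.71 -0.27  0.15]
top (503, 190) [ 0.751 -0.134  0.036]
top (445, 150) [ 0.77  -0.023  0.19 ]
top (415, 150) [0.771 0.025 0.19 ]
mould in bay -0.3570200408813054 0.09757371781945695
mould in bay -0.3582059184897222 0.0968032022142577
t 22.2 pos [0.5565 0.2996 0.1412] rot [-3.1407e+00 -8.0000e-04 -2.8660e-01] F [ 0.5 -0.6 -0.9] w 0.0853 ff 0.0
shift now-axes [ 2.06 32.89 -0.47] target-axes [-13.56  30.03  -0.44] turn [-0.01 -0.01 -4.65]
```

The bottle stays clear of the lateral push. Now heading to the robot side of the mould.

>>> move_arm(plan=[[[0, 0.5, -0.4, 0, 0, -0.95, 1], [0, 1, 0, 0, 0, -0.95, 1], [0, 1, 0, 0, 0, -0.95, 1], [0, 1, 0, 0, 0, -0.95, 1], [0, 1, 0, 0, 0, -0.95, 1], [-0.55, 1, 0, 0, 0, 0, 1], [-0.55, 1, 0, 0, 0, 0, 1], [-0.55, 1, 0, 0, 0, 0, 1], [-0.55, 1, 0, 0, 0, 0, 1], [-0.55, 1, 0, 0, 0, 0, 1]]])

```text
clock: 23.2
position: [0.5176, 0.1002, 0.1483]
tool_rot: [3.141, -0.001, 0.211]
force: [1.0, 0.3, 0.3]
grip_width: 0.0854
finger_force: 0.0
```

>>> move_arm(plan=[[[-0.55, 1, 0, 0, 0, 0, 1], [-0.55, 1, 0, 0, 0, 0, 1], [-0.55, 1, 0, 0, 0, 0, 1], [-0.55, 1, 0, 0, 0, 0, 1], [-0.55, 1, 0, 0, 0, 0, 1], [-0.55, 1, 0, 0, 0, 0, 1], [-0.55, 1, 0, 0, 0, 0, 1], [-0.55, 1, 0, 0, 0, 0, 1], [-0.55, 1, 0, 0, 0, 0, 1], [-0.55, 1, 0, 0, 0, 0, 1]]])

```text
clock: 24.2
position: [0.452, -0.1185, 0.1482]
tool_rot: [3.141, -0.002, 0.211]
force: [-0.0, -0.3, 0.5]
grip_width: 0.0855
finger_force: 0.0
```

```bash
python3 go.py .385 -.349 .005 .208; python3 - <<'E'
from workcell import *
import pickle,cv2
for n in("top","side"):
    f=grab_frame(n);pickle.dump(f,open(n+"2.pkl","wb"))
    if n=="top": cv2.imwrite("pics/t2.png",f["color"][120:300,60:460,::-1])
E
```

```text
t 24.2 pos [ 0.452  -0.1185  0.1482] rot [ 3.1408e+00 -1.5000e-03  2.1060e-01] F [-0.  -0.3  0.5] w 0.0855 ff 0.0
shift now-axes [-5.69 10.56  7.16] target-axes [-5.66 10.58  7.16] turn [ 0.01 -0.01  0.03]
```

View pics/t2.png

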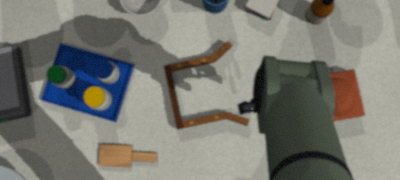

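All three jars stand upright on the tray: green (57,76), blue lid (110,72), yellow (97,97). On to the pushing position.

>>> move_arm(plan=[[[-0.57, 1, 0, 0, 0, 0, 1], [-0.57, 1, 0, 0, 0, 0, 1], [-0.57, 1, 0, 0, 0, 0, 1], [-0.57, 1, 0, 0, 0, 0, 1], [-0.57, 1, 0, 0, 0, 0, 1], [-0.57, 1, 0, 0, 0, 0, 1], [-0.57, 1, 0, 0, 0, 0, 1], [-0.57, 1, 0, 0, 0, 0, 1], [-0.57, 1, 0, 0, 0, 0, 1], [-0.57, 1, 0, 0, 0, 0, 1]]])

```text
clock: 25.3
position: [0.3826, -0.3376, 0.148]
tool_rot: [3.141, -0.001, 0.211]
force: [0.7, -0.8, -0.8]
grip_width: 0.0855
finger_force: 0.0
```

>>> move_arm(plan=[[[0, 0.55, 0.3, 0, 0, 0.03, 1], [0, 0, 0.8, 0, 0, 0, 1], [0, 0, 1, 0, 0, 0, 1], [0, 0, 1, 0, 0, 0, 1], [0, 0, 1, 0, 0, 0, 1], [0, 0, 1, 0, 0, 0, 1], [0, 0, 1, 0, 0, 0, 1], [0, 0, 0.6, 0, 0, 0, 1], [0, 0, 0.2, 0, 0, 0, 1], [0, 0, 0, 0, 0, 0, 1]]])

```text
clock: 26.3
position: [0.3848, -0.3474, 0.0089]
tool_rot: [-3.141, 0.0, 0.208]
force: [-0.1, -0.5, 1.4]
grip_width: 0.0858
finger_force: 0.0
```

```bash
python3 go.py .385 -.349 .008 .208; python3 - <<'E'
from workcell import *
from h import *
for n in("top","side"): pickle.dump(grab_frame(n),open(n+"3.pkl","wb"))
fs=load("3")
for k,p in(("bay",[.505,.042,1.78]),("mould",[.4840,-.3275,.19])):
    ms={n:mask(hsv(fs[n]),*COL[k]) for n in fs}
    for c in(("top",),("side",),("top","side")):
        x,e,_=fit(fs,{n:ms[n] for n in c},M[k],np.array(p));print(k,c,x.round(4),e)
im=cv2.cvtColor(hsv(fs["top"]),cv2.COLOR_HSV2BGR)[500:1050,850:1900]
cv2.imwrite("pics/t3.png",cv2.resize(im,(525,275)))
E
```

```text
t 26.3 pos [ 0.3848 -0.3474  0.0089] rot [-3.1413e+00  1.0000e-04  2.0800e-01] F [-0.1 -0.5  1.4] w 0.0858 ff 0.0
shift now-axes [-0.01  0.08  0.05] target-axes [-0.01  0.08  0.05] turn [-0.  0.  0.]
bay ('top',) [0.5056 0.0429 1.7652] 7379.0
bay ('side',) [0.5045 0.0412 1.7763] 5336.0
bay ('top', 'side') [0.5053 0.0421 1.7674] 12828.0
mould ('top',) [ 0.4828 -0.3239  0.1706] 4329.0
mould ('side',) [ 0.4841 -0.3291  0.2074] 1741.0
mould ('top', 'side') [ 0.4841 -0.3278  0.1969] 6230.0
```

View pics/t3.png

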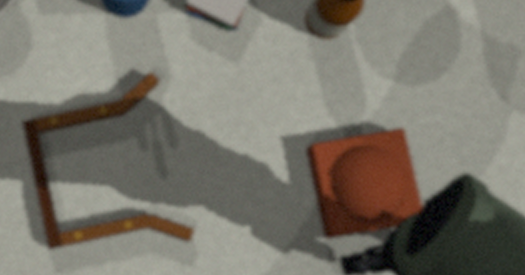

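>>> move_arm(plan=[[[0.3, 0.04, 0, 0, 0, 0, 1], [0.4, 0.04, 0, 0, 0, 0, 1], [0.2, 0, 0, 0, 0, 0, 1], [0.1, 0, 0, 0, 0, 0, 1], [0.1, 0, 0, 0, 0, 0, 1], [0.1, 0, 0, 0, 0, 0, 1], [0.1, 0, 0, 0, 0, 0, 1], [0.1, 0, 0, 0, 0, 0, 1], [0.1, 0, 0, 0, 0, 0, 1], [0.1, 0, 0, 0, 0, 0, 1]]])

```text
clock: 27.4
position: [0.4158, -0.3428, 0.0089]
tool_rot: [-3.141, 0.001, 0.207]
force: [-6.1, -2.6, 4.1]
grip_width: 0.0853
finger_force: 3.1
```

>>> move_arm(plan=[[[0.15, 0, 0, 0, 0, 0, 1], [0.2, 0, 0, 0, 0, 0, 1], [0.2, 0, 0, 0, 0, 0, 1], [0.2, 0, 0, 0, 0, 0, 1], [0.2, 0, 0, 0, 0, 0, 1], [0.2, 0, 0, 0, 0, 0, 1], [0.2, 0, 0, 0, 0, 0, 1], [0.2, 0, 0, 0, 0, 0, 1], [0.2, 0, 0, 0, 0, 0, 1], [0.2, 0, 0, 0, 0, 0, 1]]])

```text
clock: 28.4
position: [0.4536, -0.3346, 0.0089]
tool_rot: [-3.141, 0.001, 0.207]
force: [-7.8, -2.5, 6.5]
grip_width: 0.0854
finger_force: 3.8
```

```bash
cat > lk.py <<'E'
import sys
from workcell import *
from h import *
t=sys.argv[1];p=list(map(float,sys.argv[2:5]))
for n in("top","side"): pickle.dump(grab_frame(n),open(n+t+".pkl","wb"))
fs=load(t);ms={n:mask(hsv(fs[n]),*COL["mould"]) for n in fs}
b=np.array([.505,.042]);y=1.772;u=np.array([np.cos(y),np.sin(y)]);v=np.array([-u[1],u[0]])
for c in(("top",),("side",),("top","side")):
    x,e,_=fit(fs,{n:ms[n] for n in c},M["mould"],np.array(p));d=x[:2]-b;print(c,x.round(4),e,"bay",(d@u).round(4),(d@v).round(4),"dyaw",(x[2]-y+np.pi/2).round(3))
E
python3 go.py .385 -.349 .008 .203; python3 lk.py 4 .525 -.318 .2
```

```text
t 28.4 pos [ 0.4536 -0.3346  0.0089] rot [-3.141e+00  1.400e-03  2.074e-01] F [-7.8 -2.5  6.5] w 0.0854 ff 3.8
shift now-axes [-3.51 -0.    0.05] target-axes [-3.51  0.01  0.04] turn [-0.01  0.01  0.04]
('top',) [ 0.5308 -0.3109  0.2728] 7991.0 bay -0.3509 0.0452 dyaw 0.072
('side',) [ 0.5328 -0.3127  0.3045] 2288.0 bay -0.3531 0.0436 dyaw 0.103
('top', 'side') [ 0.5314 -0.3118  0.2939] 10409.0 bay -0.3519 0.0448 dyaw 0.093
```

```bash
python3 - <<'E'
from h import *
fs=load("4")
a=fs["side"]["color"][110:190,270:390,::-1]; b=fs["top"]["color"][170:270,330:480,::-1]
cv2.imwrite("pics/c4.png",np.hstack([cv2.resize(a,(400,267)),cv2.resize(b,(400,267))]))
E
```

```text
(no output)
```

View pics/c4.png

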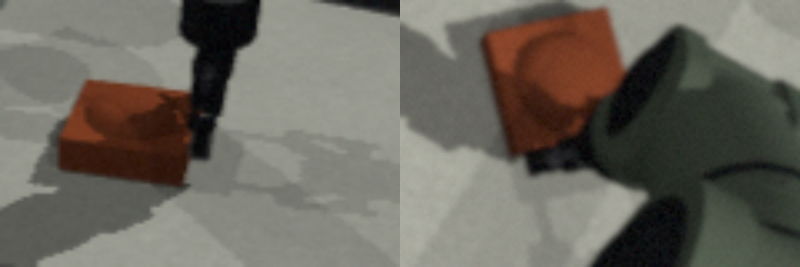

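```bash
cat > lk.py <<'E'
import sys,os
from workcell import *
from h import *
t=sys.argv[1];p=list(map(float,sys.argv[2:5]))
if not os.path.exists("top"+t+".pkl"):
    for n in("top","side"): pickle.dump(grab_frame(n),open(n+t+".pkl","wb"))
fs=load(t);ms={};ig={}
for n in fs:
    H=hsv(fs[n]);ms[n]=mask(H,*COL["mould"])
    r=(mask(H,[0,0,0],[180,255,55])|mask(H,[30,35,0],[95,255,255]))&~ms[n]
    ig[n]=cv2.dilate(cv2.morphologyEx(r,cv2.MORPH_OPEN,np.ones((9,9))),np.ones((21,21)))
b=np.array([.505,.042]);y=1.772;u=np.array([np.cos(y),np.sin(y)]);v=np.array([-u[1],u[0]])
for c in(("top",),("side",),("top","side")):
    x,e,_=fit(fs,{n:ms[n] for n in c},M["mould"],np.array(p),ig);d=x[:2]-b;print(c,x.round(4),e,"bay",(d@u).round(4),(d@v).round(4),"dyaw",(x[2]-y+np.pi/2).round(3))
o=[]
for n in fs:
    im=cv2.cvtColor(hsv(fs[n]),cv2.COLOR_HSV2BGR)
    im[ig[n]>0]=im[ig[n]>0]//2+(0,60,0)
    cs,_=cv2.findContours(draw(fs[n],M["mould"],x,ms[n].shape),0,1);cv2.drawContours(im,cs,-1,(0,255,0),2)
    q=(proj(fs[n],[[x[0],x[1],.03]])[0]*S).astype(int);o.append(cv2.resize(im[max(q[1]-200,0):q[1]+200,max(q[0]-300,0):q[0]+300],(400,267)))
cv2.imwrite(f"pics/lk{t}.png",np.hstack(o))
E
python3 lk.py 3 .484 -.328 .2;python3 lk.py 4 .531 -.314 .22
```

```text
('top',) [ 0.4824 -0.3293  0.1483] 2866.0 bay -0.3593 0.0963 dyaw -0.053
('side',) [ 0.4843 -0.3291  0.2104] 1733.0 bay -0.3595 0.0945 dyaw 0.009
('top', 'side') [ 0.4824 -0.3295  0.1637] 4880.0 bay -0.3595 0.0964 dyaw -0.038
('top',) [ 0.5269 -0.3173  0.2057] 1583.0 bay -0.3565 0.0503 dyaw 0.004
('side',) [ 0.5263 -0.3184  0.1889] 1154.0 bay -0.3574 0.0511 dyaw -0.012
('top', 'side') [ 0.5268 -0.3174  0.2042] 2816.0 bay -0.3565 0.0505 dyaw 0.003
```

View pics/lk4.png

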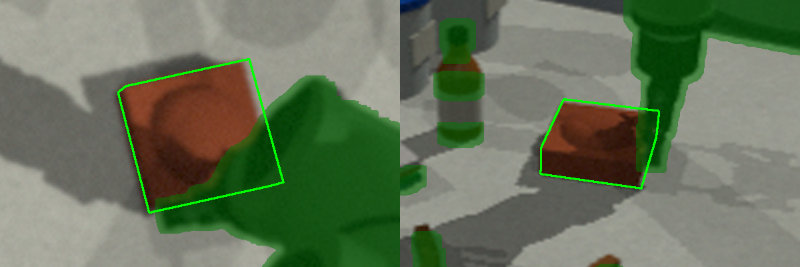

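The mould is square to the bay (dyaw≈0), 50 mm of side shift left. Finish this push, back off, turn the tool.

>>> move_arm(plan=[[[0.1, 0, 0, 0, 0, 0.04, 1], [0.2, 0, 0, 0, 0, 0, 1], [0.25, 0, 0, 0, 0, 0, 1], [0.25, 0, 0, 0, 0, 0, 1], [0.25, 0, 0, 0, 0, 0, 1], [0.25, 0, 0, 0, 0, 0, 1], [0.25, 0, 0, 0, 0, 0, 1], [0.25, 0, 0, 0, 0, 0, 1], [0.25, 0, 0, 0, 0, 0, 1], [0.2, 0, 0, 0, 0, 0, 1]]])

```text
clock: 29.5
position: [0.498, -0.3254, 0.0088]
tool_rot: [-3.141, 0.001, 0.203]
force: [-4.9, -1.9, 4.4]
grip_width: 0.0858
finger_force: 3.2
```

>>> move_arm(plan=[[[0.15, 0, 0, 0, 0, 0, 1], [0.1, 0, 0, 0, 0, 0, 1], [0, 0, 0, 0, 0, 0, 1], [-0.2, 0, 0, 0, 0, 0, 1], [-0.6, 0, 0, 0, 0, 0, 1], [-1, 0, 0, 0, 0, 0, 1], [-1, 0, 0, 0, 0, 0, 1], [0, 0, -1, 0, 0, 0, 1], [0, 0, -1, 0, 0, 0, 1], [0, 0, -1, 0, 0, 0, 1]]])

```text
clock: 30.5
position: [0.4475, -0.336, 0.0696]
tool_rot: [-3.141, 0.0, 0.203]
force: [0.2, 0.3, 0.1]
grip_width: 0.0851
finger_force: 0.0
```

>>> move_arm(plan=[[[0, 0, -1, 0, 0, -1, 1], [0, 0, -1, 0, 0, -1, 1], [0, 0, -1, 0, 0, -1, 1], [0, 0, 0, 0, 0, -1, 1], [0, 0, 0, 0, 0, -1, 1], [0, 0, 0, 0, 0, -1, 1], [0, 0, 0, 0, 0, -1, 1], [0, 0, 0, 0, 0, -1, 1], [0, 0, 0, 0, 0, -1, 1], [0, 0, 0, 0, 0, -1, 1]]])

```text
clock: 31.5
position: [0.4477, -0.3359, 0.1289]
tool_rot: [3.142, 0.0, 1.255]
force: [-0.3, -0.1, 0.5]
grip_width: 0.0855
finger_force: 0.0
```

```bash
python3 lk.py 5 .576 -.308 .2; python3 go.py .597 -.411 .01 1.772
```

```text
('top',) [ 0.5773 -0.3022  0.2454] 3670.0 bay -0.3517 -0.002 dyaw 0.044
('side',) [ 0.5781 -0.3063  0.2495] 1630.0 bay -0.3559 -0.002 dyaw 0.048
('top', 'side') [ 0.5781 -0.305   0.2426] 5404.0 bay -0.3546 -0.0023 dyaw 0.041
t 31.6 pos [ 0.4477 -0.336   0.1288] rot [ 3.1415e+00 -2.0000e-04  1.2522e+00] F [ 0.9 -0.3 -0.4] w 0.0857 ff 0.0
shift now-axes [-1.22  8.26  5.94] target-axes [-5.16  6.57  5.94] turn [ 0.   -0.   -4.96]
```

>>> move_arm(plan=[[[0, 0, 0, 0, 0, -1, 1], [0, 0, 0, 0, 0, -1, 1], [0, 0, 0, 0, 0, -1, 1], [0, 0, 0, 0, 0, -1, 1], [0, 0, 0, 0, 0, -0.96, 1], [-0.8, 1, 0, 0, 0, 0, 1], [-0.8, 1, 0, 0, 0, 0, 1], [-0.8, 1, 0, 0, 0, 0, 1], [-0.8, 1, 0, 0, 0, 0, 1], [-0.8, 1, 0, 0, 0, 0, 1]]])

```text
clock: 32.6
position: [0.5627, -0.3949, 0.1287]
tool_rot: [-3.141, -0.0, 1.767]
force: [-0.7, -0.1, 0.2]
grip_width: 0.0855
finger_force: 0.0
```

>>> move_arm(plan=[[[-0.6, 0.8, 0, 0, 0, 0, 1], [-0.5, 0.7, 0, 0, 0, 0, 1], [0, 0, 0.5, 0, 0, 0, 1], [0, 0, 0.6, 0, 0, 0, 1], [0, 0, 0, 0, 0, 0, 1], [0, 0, 0, 0, 0, 0, 1], [0, 0, 0, 0, 0, 0, 1], [0, 0, 0, 0, 0, 0, 1], [0, 0, 0, 0, 0, 0, 1], [0, 0, 0, 0, 0, 0, 1]]])

```text
clock: 33.6
position: [0.5961, -0.4101, 0.1071]
tool_rot: [3.141, 0.0, 1.77]
force: [0.3, -0.2, -0.1]
grip_width: 0.0855
finger_force: 0.0
```

```bash
python3 go.py .5968 -.408 .009 1.772;  python3 lk.py 6 .577 -.305 .2
```

```text
t 33.6 pos [ 0.5961 -0.4101  0.1071] rot [3.1414e+00 3.0000e-04 1.7700e+00] F [ 0.3 -0.2 -0.1] w 0.0855 ff 0.0
shift now-axes [0.1  0.05 4.91] target-axes [0.1  0.05 4.91] turn [ 0.    0.   -0.02]
('top',) [ 0.5776 -0.3022  0.2359] 3766.0 bay -0.3518 -0.0024 dyaw 0.035
('side',) [ 0.5785 -0.3071  0.2466] 1739.0 bay -0.3567 -0.0022 dyaw 0.045
('top', 'side') [ 0.5775 -0.3041  0.2547] 5642.0 bay -0.3536 -0.0019 dyaw 0.054
```

>>> move_arm(plan=[[[0, 0, 0.8, 0, 0, 0, 1], [0, 0, 1, 0, 0, 0, 1], [0, 0, 1, 0, 0, 0, 1], [0, 0, 1, 0, 0, 0, 1], [0, 0, 0.8, 0, 0, 0, 1], [0, 0, 0.3, 0, 0, 0, 1], [0.3, 0.05, 0, 0, 0, 0, 1], [0.4, 0, 0, 0, 0, 0, 1], [0.2, 0, 0, 0, 0, 0, 1], [0.1, 0, 0, 0, 0, 0, 1]]])

```text
clock: 34.7
position: [0.5936, -0.3896, 0.0098]
tool_rot: [3.141, 0.001, 1.771]
force: [0.4, -0.4, -0.2]
grip_width: 0.0855
finger_force: 0.0
```

>>> move_arm(plan=[[[0.1, 0, 0, 0, 0, 0, 1], [0.1, 0, 0, 0, 0, 0, 1], [0.1, 0, 0, 0, 0, 0, 1], [0.1, 0, 0, 0, 0, 0, 1], [0.1, 0, 0, 0, 0, 0, 1], [0.1, 0, 0, 0, 0, 0, 1], [0.15, 0, 0, 0, 0, 0, 1], [0.2, 0, 0, 0, 0, 0, 1], [0.2, 0, 0, 0, 0, 0, 1], [0.2, 0, 0, 0, 0, 0, 1]]])

```text
clock: 35.7
position: [0.5877, -0.3635, 0.0089]
tool_rot: [-3.142, 0.0, 1.77]
force: [0.2, -3.1, -2.4]
grip_width: 0.0851
finger_force: 1.4
```

>>> move_arm(plan=[[[0.25, 0, 0, 0, 0, 0, 1], [0.25, 0, 0, 0, 0, 0, 1], [0.25, 0, 0, 0, 0, 0, 1], [0.25, 0, 0, 0, 0, 0, 1], [0.25, 0, 0, 0, 0, 0, 1], [0.25, 0, 0, 0, 0, 0, 1], [0.25, 0, 0, 0, 0, 0, 1], [0.25, 0, 0, 0, 0, 0, 1], [0.25, 0, 0, 0, 0, 0, 1], [0.25, 0, 0, 0, 0, 0, 1]]])

```text
clock: 36.7
position: [0.5778, -0.3143, 0.0089]
tool_rot: [3.142, -0.0, 1.77]
force: [-0.1, -2.8, -0.8]
grip_width: 0.0851
finger_force: 1.3
```

```bash
python3 go.py .5201 -.032 .009 1.772;  python3 lk.py 7 .56 -.24 .2
```

```text
t 36.7 pos [ 0.5778 -0.3143  0.0089] rot [ 3.1416e+00 -1.0000e-04  1.7701e+00] F [-0.1 -2.8 -0.8] w 0.0851 ff 1.3
shift now-axes [14.41 -0.03 -0.  ] target-axes [ 1.441e+01 -1.000e-02 -1.000e-02] turn [ 0.   -0.   -0.02]
('top',) [ 0.5662 -0.243   0.2043] 2732.0 bay -0.2915 -0.0031 dyaw 0.003
('side',) [ 0.5658 -0.2434  0.2362] 1483.0 bay -0.2918 -0.0025 dyaw 0.035
('top', 'side') [ 0.5662 -0.2433  0.2096] 4321.0 bay -0.2917 -0.0029 dyaw 0.008
```

>>> move_arm(plan=[[[0.25, -0.005, 0, 0, 0, 0, 1], [0.25, -0.005, 0, 0, 0, 0, 1], [0.25, -0.005, 0, 0, 0, 0, 1], [0.25, -0.005, 0, 0, 0, 0, 1], [0.25, -0.005, 0, 0, 0, 0, 1], [0.25, -0.005, 0, 0, 0, 0, 1], [0.25, -0.005, 0, 0, 0, 0, 1], [0.25, -0.005, 0, 0, 0, 0, 1], [0.25, -0.005, 0, 0, 0, 0, 1], [0.25, -0.005, 0, 0, 0, 0, 1]]])

```text
clock: 37.8
position: [0.567, -0.2657, 0.009]
tool_rot: [3.141, 0.0, 1.77]
force: [1.7, -5.0, 2.2]
grip_width: 0.0852
finger_force: 2.5
```

>>> move_arm(plan=[[[0.25, -0.005, 0, 0, 0, 0, 1], [0.25, -0.005, 0, 0, 0, 0, 1], [0.25, -0.005, 0, 0, 0, 0, 1], [0.25, -0.005, 0, 0, 0, 0, 1], [0.25, -0.005, 0, 0, 0, 0, 1], [0.25, -0.005, 0, 0, 0, 0, 1], [0.25, -0.005, 0, 0, 0, 0, 1], [0.25, -0.005, 0, 0, 0, 0, 1], [0.25, -0.005, 0, 0, 0, 0, 1], [0.25, -0.005, 0, 0, 0, 0, 1]]])

```text
clock: 38.8
position: [0.556, -0.2168, 0.009]
tool_rot: [3.142, 0.0, 1.77]
force: [0.4, -5.5, 1.4]
grip_width: 0.0855
finger_force: 2.5
```

```bash
python3 go.py .5201 -.032 .009 1.772;  python3 lk.py 8 .545 -.145 .2
```

```text
t 38.8 pos [ 0.556  -0.2168  0.009 ] rot [3.1415e+00 1.0000e-04 1.7700e+00] F [ 0.4 -5.5  1.4] w 0.0855 ff 2.5
shift now-axes [ 9.41  0.07 -0.  ] target-axes [ 9.41  0.09 -0.  ] turn [ 0.    0.   -0.02]
('top',) [ 0.5437 -0.1451  0.1975] 2112.0 bay -0.191 -0.0005 dyaw -0.004
('side',) [ 0.544  -0.1454  0.243 ] 1679.0 bay -0.1914 -0.0008 dyaw 0.042
('top', 'side') [ 0.5438 -0.145   0.2088] 3917.0 bay -0.191 -0.0007 dyaw 0.008
```

>>> move_arm(plan=[[[0.25, 0, 0, 0, 0, 0, 1], [0.25, 0, 0, 0, 0, 0, 1], [0.25, 0, 0, 0, 0, 0, 1], [0.25, 0, 0, 0, 0, 0, 1], [0.25, 0, 0, 0, 0, 0, 1], [0.25, 0, 0, 0, 0, 0, 1], [0.25, 0, 0, 0, 0, 0, 1], [0.25, 0, 0, 0, 0, 0, 1], [0.25, 0, 0, 0, 0, 0, 1], [0.25, 0, 0, 0, 0, 0, 1]]])

```text
clock: 39.9
position: [0.5461, -0.1677, 0.0089]
tool_rot: [-3.141, -0.0, 1.77]
force: [1.4, -3.9, -0.2]
grip_width: 0.0857
finger_force: 1.8
```

>>> move_arm(plan=[[[0.2, 0, 0, 0, 0, 0, 1], [0.2, 0, 0, 0, 0, 0, 1], [0.2, 0, 0, 0, 0, 0, 1], [0.2, 0, 0, 0, 0, 0, 1], [0.2, 0, 0, 0, 0, 0, 1], [0.2, 0, 0, 0, 0, 0, 1], [0.2, 0, 0, 0, 0, 0, 1], [0.2, 0, 0, 0, 0, 0, 1], [0.2, 0, 0, 0, 0, 0, 1], [0.2, 0, 0, 0, 0, 0, 1]]])

```text
clock: 40.9
position: [0.5382, -0.1286, 0.0089]
tool_rot: [-3.142, -0.0, 1.77]
force: [0.6, -3.0, -1.5]
grip_width: 0.0854
finger_force: 1.5
```

```bash
python3 go.py .5201 -.032 .009 1.772;  python3 lk.py 9 .525 -.057 .2
```

```text
t 40.9 pos [ 0.5382 -0.1286  0.0089] rot [-3.1415e+00 -1.0000e-04  1.7700e+00] F [ 0.6 -3.  -1.5] w 0.0854 ff 1.5
shift now-axes [ 4.91  0.07 -0.01] target-axes [ 4.91  0.08 -0.01] turn [-0.   -0.   -0.02]
('top',) [ 0.5283 -0.0549  0.2059] 1277.0 bay -0.0996 -0.0034 dyaw 0.005
('side',) [ 0.5285 -0.0566  0.2017] 1758.0 bay -0.1013 -0.0033 dyaw 0.0
('top', 'side') [ 0.5282 -0.0553  0.2052] 3164.0 bay -0.0999 -0.0033 dyaw 0.004
```

>>> move_arm(plan=[[[0.2, -0.012, 0, 0, 0, 0, 1], [0.2, -0.012, 0, 0, 0, 0, 1], [0.2, -0.012, 0, 0, 0, 0, 1], [0.2, -0.012, 0, 0, 0, 0, 1], [0.2, -0.012, 0, 0, 0, 0, 1], [0.2, -0.012, 0, 0, 0, 0, 1], [0.2, -0.012, 0, 0, 0, 0, 1], [0.2, -0.012, 0, 0, 0, 0, 1], [0.2, -0.012, 0, 0, 0, 0, 1], [0.2, -0.012, 0, 0, 0, 0, 1]]])

```text
clock: 42.0
position: [0.528, -0.0899, 0.0089]
tool_rot: [3.142, 0.0, 1.77]
force: [0.7, -4.2, 0.5]
grip_width: 0.0855
finger_force: 2.1
```

>>> move_arm(plan=[[[0.2, 0, 0, 0, 0, 0, 1], [0.2, 0, 0, 0, 0, 0, 1], [0.2, 0, 0, 0, 0, 0, 1], [0.2, 0, 0, 0, 0, 0, 1], [0.2, 0, 0, 0, 0, 0, 1], [0.2, 0, 0, 0, 0, 0, 1], [0.2, 0, 0, 0, 0, 0, 1], [0.2, 0, 0, 0, 0, 0, 1], [0.2, 0, 0, 0, 0, 0, 1], [0.15, 0, 0, 0, 0, 0, 1]]])

```text
clock: 43.0
position: [0.5203, -0.0516, 0.0089]
tool_rot: [-3.142, -0.0, 1.77]
force: [1.3, -5.1, 3.0]
grip_width: 0.0854
finger_force: 2.4
```

```bash
python3 go.py .5201 -.032 .009 1.772;  python3 lk.py 10 .508 .022 .2
```

```text
t 43.0 pos [ 0.5203 -0.0516  0.0089] rot [-3.1416 -0.      1.7702] F [ 1.3 -5.1  3. ] w 0.0854 ff 2.4
shift now-axes [ 0.96  0.19 -0.  ] target-axes [ 0.96  0.19 -0.  ] turn [-0.   -0.   -0.02]
('top',) [0.5089 0.0225 0.2027] 550.0 bay -0.0199 0.0001 dyaw 0.002
('side',) [0.5063 0.0294 0.2162] 1228.0 bay -0.0126 0.0012 dyaw 0.015
('top', 'side') [0.5085 0.0228 0.2069] 2492.0 bay -0.0196 0.0004 dyaw 0.006
```

>>> move_arm(plan=[[[0.1, 0, 0, 0, 0, 0, 1], [0.1, 0, 0, 0, 0, 0, 1], [0.1, 0, 0, 0, 0, 0, 1], [0.1, 0, 0, 0, 0, 0, 1], [0.1, 0, 0, 0, 0, 0, 1], [0.1, 0, 0, 0, 0, 0, 1], [0.1, 0, 0, 0, 0, 0, 1], [0.05, 0, 0, 0, 0, 0, 1], [0.05, 0, 0, 0, 0, 0, 1], [0.03, 0, 0, 0, 0, 0, 1]]])

```text
clock: 44.1
position: [0.517, -0.0356, 0.0089]
tool_rot: [-3.141, -0.0, 1.77]
force: [1.1, -2.9, -1.8]
grip_width: 0.0855
finger_force: 1.4
```

>>> move_arm(plan=[[[0.03, 0, 0, 0, 0, 0, 1], [0.03, 0, 0, 0, 0, 0, 1], [0.02, 0, 0, 0, 0, 0, 1], [0.02, 0, 0, 0, 0, 0, 1], [0.02, 0, 0, 0, 0, 0, 1], [0, 0, 0, 0, 0, 0, 1], [0, 0, 0, 0, 0, 0, 1], [0, 0, 0, 0, 0, 0, 1], [0, 0, 0, 0, 0, 0, 1], [0, 0, 0, 0, 0, 0, 1]]])

```text
clock: 45.1
position: [0.5165, -0.0333, 0.0089]
tool_rot: [-3.142, -0.0, 1.77]
force: [0.0, -1.5, -1.2]
grip_width: 0.0852
finger_force: 0.5
```

```bash
python3 go.py .5201 -.032 .009 1.772;  python3 lk.py 11 .505 .04 .2
```

```text
t 45.1 pos [ 0.5165 -0.0333  0.0089] rot [-3.1416e+00 -1.0000e-04  1.7702e+00] F [ 0.  -1.5 -1.2] w 0.0852 ff 0.5
shift now-axes [ 0.03  0.19 -0.  ] target-axes [ 0.03  0.19 -0.  ] turn [-0.   -0.   -0.02]
('top',) [0.5013 0.0589 0.2035] 2940.0 bay 0.0173 0.0002 dyaw 0.002
('side',) [0.503  0.0464 0.2054] 1196.0 bay 0.0047 0.001 dyaw 0.004
('top', 'side') [0.5023 0.0518 0.2025] 5385.0 bay 0.0101 0.0007 dyaw 0.001
```

>>> move_arm(plan=[[[0.02, 0, 0, 0, 0, 0, 1], [0.02, 0, 0, 0, 0, 0, 1], [0.02, 0, 0, 0, 0, 0, 1], [0.02, 0, 0, 0, 0, 0, 1], [0.02, 0, 0, 0, 0, 0, 1], [0.02, 0, 0, 0, 0, 0, 1], [0, 0, 0, 0, 0, 0, 1], [0, 0, 0, 0, 0, 0, 1], [0, 0, 0, 0, 0, 0, 1], [0, 0, 0, 0, 0, 0, 1]]])

```text
clock: 46.2
position: [0.5161, -0.0309, 0.0089]
tool_rot: [3.142, -0.0, 1.77]
force: [1.3, -2.8, -0.2]
grip_width: 0.0853
finger_force: 1.3
```

```bash
python3 go.py .5201 -.032 .009 1.772
```

```text
t 46.2 pos [ 0.5161 -0.0309  0.0089] rot [ 3.1415e+00 -1.0000e-04  1.7702e+00] F [ 1.3 -2.8 -0.2] w 0.0853 ff 1.3
shift now-axes [-0.09  0.19 -0.  ] target-axes [-0.09  0.19 -0.  ] turn [ 0.   -0.   -0.02]
```

>>> move_arm(plan=[[[0.02, 0, 0, 0, 0, 0, 1], [0.02, 0, 0, 0, 0, 0, 1], [0.02, 0, 0, 0, 0, 0, 1], [0.02, 0, 0, 0, 0, 0, 1], [0.02, 0, 0, 0, 0, 0, 1], [0, 0, 0, 0, 0, 0, 1], [0, 0, 0, 0, 0, 0, 1], [0, 0, 0, 0, 0, 0, 1], [0, 0, 0, 0, 0, 0, 1], [0, 0, 0, 0, 0, 0, 1]]])

```text
clock: 47.2
position: [0.516, -0.0303, 0.009]
tool_rot: [3.141, 0.001, 1.77]
force: [3.8, -10.8, -1.0]
grip_width: 0.0858
finger_force: 5.9
```

```bash
python3 go.py .5201 -.032 .009 1.772
```

```text
t 47.2 pos [ 0.516  -0.0303  0.009 ] rot [3.1413e+00 1.4000e-03 1.7696e+00] F [  3.8 -10.8  -1. ] w 0.0858 ff 5.9
shift now-axes [-0.13  0.18 -0.  ] target-axes [-0.13  0.18 -0.  ] turn [ 0.    0.01 -0.02]
```

>>> move_arm(plan=[[[0.015, 0, 0, 0, 0, 0, 1], [0.015, 0, 0, 0, 0, 0, 1], [0, 0, 0, 0, 0, 0, 1], [0, 0, 0, 0, 0, 0, 1], [0, 0, 0, 0, 0, 0, 1], [0, 0, 0, 0, 0, 0, 1], [0, 0, 0, 0, 0, 0, 1], [0, 0, 0, 0, 0, 0, 1], [0, 0, 0, 0, 0, 0, 1], [0, 0, 0, 0, 0, 0, 1]]])

```text
clock: 48.2
position: [0.516, -0.0302, 0.009]
tool_rot: [3.141, 0.002, 1.769]
force: [5.2, -15.2, -0.9]
grip_width: 0.0858
finger_force: 7.7
```

```bash
python3 go.py; python3 - <<'E'
from workcell import *;print(observe()["moment"])
E
```

```text
t 48.2 pos [ 0.516  -0.0302  0.009 ] rot [3.1413e+00 2.0000e-03 1.7693e+00] F [  5.2 -15.2  -0.9] w 0.0858 ff 7.7
[-2.94288333 -0.86570842  0.54061829]
```

The stop is firm at 16 N, with the load line well inside the stop's width, so the mould sits flat against it. Retreating and checking.

>>> move_arm(plan=[[[-0.1, 0, 0, 0, 0, 0, 1], [-0.2, 0, 0, 0, 0, 0, 1], [-0.5, 0, 0, 0, 0, 0, 1], [-1, 0, 0, 0, 0, 0, 1], [-1, 0, 0, 0, 0, 0, 1], [-1, 0, 0, 0, 0, 0, 1], [-1, 0, 0, 0, 0, 0, 1], [-0.5, 0, -0.8, 0, 0, 0, 1], [0, 0, -1, 0, 0, 0, 1], [0, 0, -1, 0, 0, 0, 1]]])

```text
clock: 49.2
position: [0.5363, -0.1332, 0.0654]
tool_rot: [-3.141, -0.0, 1.769]
force: [-0.2, 0.0, -0.1]
grip_width: 0.0852
finger_force: 0.0
```

>>> move_arm(plan=[[[-1, 0, -1, 0, 0, 0, 1], [-1, 0, -1, 0, 0, 0, 1], [-1, 0, -1, 0, 0, 0, 1], [-1, 0, -1, 0, 0, 0, 1], [-1, 0, -1, 0, 0, 0, 1], [-1, 0, 0, 0, 0, 0, 1], [-1, 0, 0, 0, 0, 0, 1], [-1, 0, 0, 0, 0, 0, 1], [-1, 0, 0, 0, 0, 0, 1], [-0.5, 0, 0, 0, 0, 0, 1]]])

```text
clock: 50.2
position: [0.5737, -0.3208, 0.1646]
tool_rot: [-3.141, 0.0, 1.768]
force: [0.6, 0.1, 0.1]
grip_width: 0.0857
finger_force: 0.0
```

```bash
python3 go.py; python3 - <<'E'
from workcell import *
from h import *
o=[]
f=grab_frame("top");o.append(cv2.resize(f["color"][140:270,90:350,::-1],(800,400),interpolation=cv2.INTER_CUBIC))
g=grab_frame("side");o.append(cv2.resize(g["color"][150:350,100:400,::-1],(300,200)))
o[1]=cv2.copyMakeBorder(o[1],0,0,0,500,0)
cv2.imwrite("pics/end.png",np.vstack(o))
E
```

```text
t 50.2 pos [ 0.5737 -0.3208  0.1646] rot [-3.1412e+00  1.0000e-04  1.7683e+00] F [0.6 0.1 0.1] w 0.0857 ff 0.0
```

View pics/end.png

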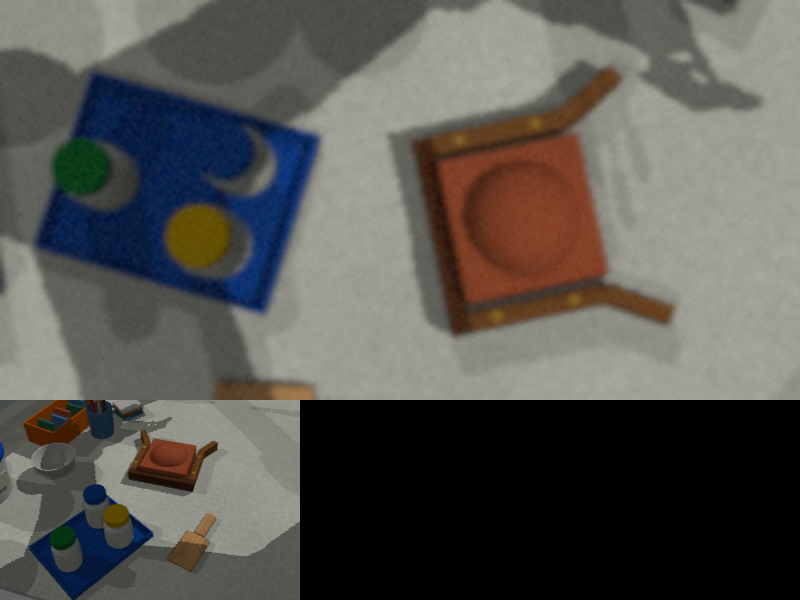

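The mould sits square and flush against the back stop (left edge about x=445–465). All three jars stand upright on the tray (green at 82,167; blue at about 240,155; yellow at 197,235), and nothing else has moved.

```bash
python3 -c "from workcell import *;print(job_done())"
```

```text
the job is handed in; nothing more can be done
None
```

I handed the job in at about 50 s of the 72 s: the blue and yellow jars stand upright on the tray beside the green one, and the mould was then slid square and home against the back stop. The final pictures show nothing else moved; no verdict came back.

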